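# Lock the clay box with its quarter-turn key

### The job

Lock the lid of the clay box: take the key with the flat winged handle out of its wooden stand, line its blade up with the slot in the lid, push it in until its collar rests flat on the lid, then give it a quarter turn, either way, so that the wing stands square across the slot, and let go. Leave the round-knobbed clay stamp and the round tin where they are.

Things in the scene. Friction and masses are not known exactly. Their poses are not given: they have to be found in the camera images.
- key_grip (a point): Centre of the key's wing: an upright dark-wood bar 46 (x) by 14 (y) by 50 mm (z, up). Steel collar, 50 mm across, 5 thick, its underside 30 mm below. A shaft leads to a blade 40 (x) by 10 (y) mm, 44 to 56 mm below. 0.14 kg, loose. Starts upright, collar on the rim of a fixed wooden tube stand 66 mm across, 40 high, 44 bore; lift 30 mm to clear.
- slot (a point): Centre of the slot at the lid's top face, 60 mm above the table: 52 (x) by 20 mm (y), z up. Lid plate 8 mm thick, aluminium; white box fixed, hollow, 160 (x) by 220 (y) mm, floor 54 mm below the lid's top. The blade enters with the wing along x (within 12 deg); the collar stops it home, key_grip 30 mm above here; the blade then turns freely under the plate, with no stop or click at 90 deg.
- stamp_knob (a point): Centre of the handle of the clay stamp, a loose bystander: collar and height like the key's, but a round pear-shaped dark-wood knob 34 mm across in place of the wing. It stands upright in a second wooden stand like the key's, this point 70 mm above the table; the stands may change places. z is up.
- tin_mid (a point): Centre of a loose round shut metal tin, a bystander lying flat on the table, 63 mm across and 30 mm high. z is up.
Mind the look-alikes: they are no part of the job. Leave any green or pink look-alike of the part that bears key_grip alone.

How it is judged:
By the outcome, as a careful person would: the job done as asked, in the order asked, and still so for the second after the job is handed in, with the robot touching nothing.
It also fails if it takes over 46 s, if anything falls off the work surface, if the arm or the gripper's body presses on something with over 40 N, if the wrist force passes 120 N, or if a joint passes its speed limit or range.

### The arm

A 7-joint arm with a two-finger parallel gripper is mounted at the origin on the work surface. World frame = base frame: x ahead of the robot, y to its left, z up, the work surface at z = 0. Lengths are in m, angles in rad, forces in N, time in s.
With the tool pointing down it reaches from about 0.425 to 1.025 m from the base axis. Payload 9.4 kg.
Tool frame: the origin (TCP) lies between the finger pads; the fingertips stand 8 mm ahead of it and the grasp point (between the pads) lies 11 mm behind it; z points along the fingers, y is the direction in which the jaws open and shut (so a half turn about z gives the same grasp; the last joint's range is limited). The gripper opens to 93 mm and grips with 3 to 60 N. Pads are 15 mm wide; open, the fingers measure 128 mm over their backs; the gripper's body (75 mm by 188 mm) begins 65 mm behind the grasp point.
Start: joints at [1.071, 0.599, -0.003, 1.599, 0.002, 0.943, -0.08], TCP at [0.297, -0.661, 0.227] pointing down, gripper open.
Joint ranges: [-2.57, 2.57], [-0.35, 1.97], [-1.29, 1.29], [0.11, 2.56], [-1.05, 4.19], [0.11, 1.86], [-2.63, 2.63]. Speed limits (rad/s): [2.22, 2.22, 3.01, 3.01, 3.14, 3.14, 3.14].

### API

Orientations are given as a unit quaternion [x, y, z, w].
In Python, from rig import status, imaging, robot gives the robot as it stands.
- The arm moves only by the shell command python3 -m jog 'ROWS' [OPENING] [FORCE]. ROWS is JSON, one flat list of numbers, 4 for each row, row after row: the shift along the tool's x, y, z in cm, then the turn about the tool's z in degrees. A call has 1 to 8 rows; each row shifts and turns the pose as measured when the row begins, along the tool's axes as they then stand; what a row does not reach is not made up. A row lasts 1/8 s, in which the tool goes at most 62.5 mm and 10.7 degrees, less where a joint would pass 70% of its speed; a pose out of reach is approached as far as the arm can. A call is refused whole if a number of a shift passes 6.25 or a number of a turn 10.7, either way. A call with a gripper value outside its range is refused whole. OPENING is the closure, from -1 (fully open) to 1 (shut), set as the call begins (- or left out, the last holds). The fingers move at their own pace and stop on an object; FORCE is the grip in N (left out, the last holds). Time passes only in rows, so rows that do not move let the fingers close. It gives the time, the measured TCP pose, the force and the opening at its end, in the units of the state.
- status.state(): the state, without advancing time (a new reading comes with each control period).
- imaging.get_image(name): name is "scene" or "side" or "wrist"; returns the picture (480x640x3 uint8, blue, green, red); there is no depth.
- imaging.camera_params(name): a dict with "fovy" (degrees; the focal length in pixels is half the picture's height over the tangent of half this angle, whatever the lens; pixels are square), "cx", "cy" (the principal point, pixels), "dist_coeffs" ([k1, k2, p1, p2, k3] as OpenCV has them; the pictures are not rectified), "xyz" and "attitude" of the camera in the world; the wrist camera has in their place "mount" (4x4, takes a point from camera to tool coordinates, whose origin is the TCP and whose axes are the flange's). Camera axes: x right, y up, looking along -z (the intrinsics and any distortion apply to the point x, -y, -z); pixel columns grow to the right and rows downward; lengths in m; the calibration is good to about 2 mm. A picture is of the moment at which its call begins: read the wrist's pose just before it. camera_params takes no time and is no camera call.
- robot.finish_job(): hands the job in, once; it reports no verdict.
Trained networks look in the newest picture that a camera, given by its name, has taken for a name from the list of things; names that differ only in an ending like _2 or _b are one class to them, and where a whole thing is asked for, a point or a joint stands for the part that bears it (a point fixed in the world has none). Each returns a list of dicts, best first, with "p" (0 to 1); they miss things now and then, are a little off and sometimes report something else, mostly with a low value. They report only what shows in the picture. A call takes as long as a camera call. They do not tell look-alikes from the thing itself.
- imaging.search_frame(camera, thing): "position" ([column, row] in pixels, amid what is visible of it).
The state is a dict: "time_s": time; "joint_pos": joint angles; "qvel": joint speeds; "joint_torque": joint torques, N m; "tcp_pos": TCP position; "eef_rot": TCP orientation; "ft_force": force on the tool from outside, world axes, zero at the start; "ft_torque": the same for the moment, N m; "gripper_width": opening from 0.0 (shut) to 1.0 (fully open).
Only numpy, scipy, OpenCV 4.12 (cv2) and the standard library are available. Lean on these libraries where they do the work, as an engineer would, in place of code of your own. Each camera call takes 0.05 s, during which the arm holds its last target. There are 200 camera calls.

## Working session

There is one attempt and no reset: what is moved stays moved. The work goes in short steps, Python scripts to look and compute and a shell command to move; the robot and the scene stay as the last step left them, time stands still between calls to the robot, and variables do not carry over. Pictures are saved under pics/ and viewed, about 8 in all and at most 12, crops included, and the job is handed in when it is done.

```bash
ls; mkdir -p pics; cat > h.py <<'E'
import numpy as np, cv2
from scipy.spatial.transform import Rotation as R
from rig import status, imaging, robot
def cam(name, st=None):
    p=imaging.camera_params(name); f=240/np.tan(np.radians(p['fovy'])/2)
    K=np.array([[f,0,p['cx']],[0,f,p['cy']],[0,0,1]]); D=np.array(p['dist_coeffs'],float)
    if 'mount' in p:
        st=st or status.state(); T=np.eye(4); T[:3,:3]=R.from_quat(st['eef_rot']).as_matrix(); T[:3,3]=st['tcp_pos']
        M=T@np.array(p['mount'])
    else:
        M=np.eye(4); a=np.array(p['attitude'],float)
        M[:3,:3]=R.from_quat(a).as_matrix() if a.size==4 else a.reshape(3,3); M[:3,3]=p['xyz']
    return K,D,M
def ray(c,px):
    K,D,M=c; u=cv2.undistortPoints(np.array([[px]],float),K,D)[0,0]
    d=M[:3,:3]@np.array([u[0],-u[1],-1]); return M[:3,3],d/np.linalg.norm(d)
def onz(c,px,z):
    o,d=ray(c,px); return o+d*(z-o[2])/d[2]
def proj(c,X):
    K,D,M=c; q=(np.atleast_2d(X)-M[:3,3])@M[:3,:3]; q=q*[1,-1,-1]
    return cv2.projectPoints(q,np.zeros(3),np.zeros(3),K,D)[0][:,0]
def tri(rs):
    A=sum(np.eye(3)-np.outer(d,d) for o,d in rs); b=sum((np.eye(3)-np.outer(d,d))@o for o,d in rs); return np.linalg.solve(A,b)
E
python3 - <<'E'
from h import *
for n in ['scene','side','wrist']:
    st=status.state(); c=cam(n,st); im=imaging.get_image(n); cv2.imwrite(f'pics/{n}0.png',im)
    print(n,imaging.camera_params(n).get('attitude'),c[2][:3,3].round(3),c[0][0,0])
    for t,z in [('key_grip',.07),('slot',.06),('stamp_knob',.07),('tin_mid',.015)]:
        for d in imaging.search_frame(n,t): print(t,np.round(d['position'],1),round(d['p'],2),onz(c,d['position'],z).round(3))
print(status.state())
a=[cv2.imread(f'pics/{n}0.png') for n in('scene','side')]
E
```

```text
pics
scene [0.13100619 0.43588656 0.85240178 0.25739367] [1.005 0.522 0.628] 538.9076229220487
key_grip [263.9 196.9] 0.9 [ 0.569 -0.327  0.07 ]
key_grip [312.9 221.7] 0.88 [ 0.537 -0.195  0.07 ]
key_grip [224.9 231.9] 0.81 [ 0.691 -0.256  0.07 ]
key_grip [261.1 176.6] 0.6 [ 0.532 -0.407  0.07 ]
key_grip [308.1 194. ] 0.58 [ 0.488 -0.287  0.07 ]
slot [424.8 368.8] 0.97 [0.603 0.188 0.06 ]
stamp_knob [342.8 236.9] 0.97 [ 0.519 -0.122  0.07 ]
tin_mid [246.8 287.5] 0.94 [ 0.704 -0.153  0.015]
side [-0.02834475  0.42409495  0.90101017 -0.08672211] [0.453 0.65  0.704] 565.7186040209505
key_grip [395.3 195.4] 0.93 [ 0.458 -0.287  0.07 ]
key_grip [366.7 169.1] 0.84 [ 0.526 -0.372  0.07 ]
key_grip [350.2 183.6] 0.78 [ 0.552 -0.309  0.07 ]
key_grip [365.3 216. ] 0.76 [ 0.509 -0.206  0.07 ]
key_grip [289.1 192.1] 0.61 [ 0.666 -0.253  0.07 ]
slot [288.9 380.8] 0.8 [0.568 0.184 0.06 ]
stamp_knob [358.1 245. ] 0.75 [ 0.511 -0.118  0.07 ]
tin_mid [260.8 242.7] 0.62 [ 0.7   -0.153  0.015]
wrist None [ 0.368 -0.631  0.385] 368.6216117803887
{'time_s': 0.75, 'joint_pos': array([ 1.07130757,  0.59923599, -0.00250048,  1.59938002,  0.00181355,
        0.94286705, -0.07978999]), 'qvel': array([ 2.77723548e-03,  9.11497124e-04,  9.61859563e-04, -9.48484849e-05,
        5.80453011e-04,  4.97603885e-04,  3.54108508e-04]), 'joint_torque': array([-7.43222495e-05, -7.64702225e+01,  1.49610311e+00, -2.52699369e+01,
       -5.24346717e-02,  1.01589994e-02,  1.63448988e-05]), 'tcp_pos': array([ 0.29747413, -0.6611897 ,  0.22667115]), 'eef_rot': array([ 9.77735087e-01,  2.09843028e-01, -1.14614021e-05,  6.17806793e-05]), 'ft_force': array([0.94185269, 0.25252013, 0.27101445]), 'ft_torque': array([-0.0357701 , -0.0223075 , -0.00706032]), 'gripper_width': 0.9992493790482071}
```

View pics/scene0.png

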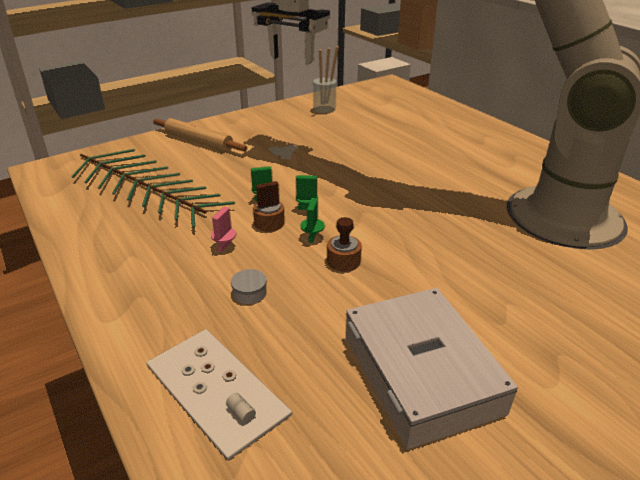

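View pics/side0.png

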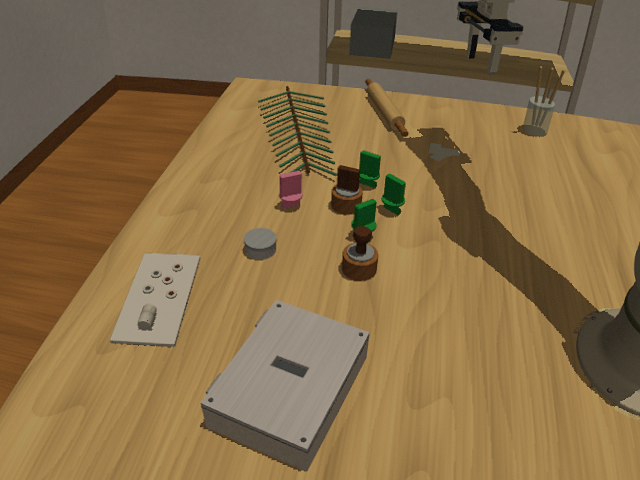

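The scene picture shows the key in its stand at (266,200) (side view (348,185)), with green look-alikes around it at (261,180), (306,190) and (312,220) and a pink one at (222,230). The stamp is at (344,240) and the tin at (249,287). The slot is at (426,346) in scene and (291,366) in side, so the network's slot position is off. I'll measure from the pixels instead.

```bash
python3 - <<'E'
from h import *
C={n:cam(n) for n in('scene','side')}
def T(a,b):
    rs=[ray(C['scene'],a),ray(C['side'],b)]; X=tri(rs); return X.round(4)
print('key',T((264.5,196.9),(349,182)))
print('stamp',T((344,229),(361,240)), 'tin',T((248.5,287),(260.5,243)))
for nm,a,b in [('gA',(262,178),(369.5,164)),('gB',(306.5,189),(394.5,190)),('gC',(313,213),(365,213)),('pink',(222,222),(290.5,184))]: print(nm,T(a,b))
for n,(u,v) in [('scene',(426,346)),('side',(291,366))]:
    im=cv2.imread(f'pics/{n}0.png'); g=cv2.cvtColor(im,6)[v-30:v+30,u-35:u+35]
    m=(g<100).astype(np.uint8); k,l,s,ce=cv2.connectedComponentsWithStats(m)
    i=l[30,35]; i=i or 1+np.argmax(s[1:,4]); ct=cv2.findContours((l==i).astype(np.uint8),0,2)[0][0]
    P=np.array([onz(C[n],(p[0]+u-35,p[1]+v-30),.06)[:2] for p in ct[:,0]],np.float32)
    print(n,s[i],cv2.minAreaRect(P*1000))
    # lid screws: print lid corners later
E
python3 - <<'E'
import cv2,numpy as np
a=cv2.imread('pics/scene0.png')[160:280,190:390];b=cv2.imread('pics/side0.png')[140:290,260:420]
a=cv2.resize(a,None,fx=3.4,fy=3.4,interpolation=2)
b=cv2.resize(b,None,fx=3,fy=3,interpolation=2)
c=cv2.imread('pics/wrist0.png')
cv2.imwrite('pics/crop.png',a)
E
```

```text
key [ 0.5581 -0.3439  0.0547]
stamp [ 0.5077 -0.1331  0.0738] tin [ 0.7005 -0.1535  0.0139]
gA [ 0.5236 -0.4182  0.0571]
gB [ 0.4617 -0.3341  0.0512]
gC [ 0.5116 -0.2319  0.0597]
pink [ 0.6747 -0.3037  0.0578]
scene [ 17  22  37  17 337] ((572.289794921875, 155.76470947265625), (19.410581588745117, 51.43440246582031), 75.89291381835938)
side [ 15  20  38  22 387] ((572.9971313476562, 158.50021362304688), (19.37843132019043, 51.10683059692383), 76.13796997070312)
```

View pics/crop.png

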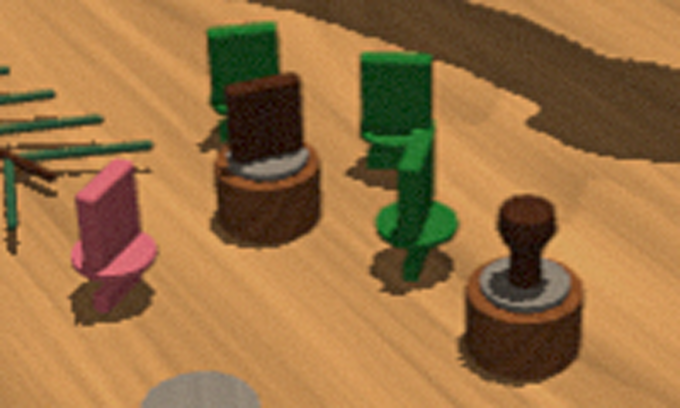

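The crop shows the key at centre-left, its wing facing roughly toward the camera. The green and pink look-alikes stand on the table about 10 cm from it, with tops at about 8 cm. Slot centre is about (0.573, 0.157) with its long axis at about -14°. Next I'll move so the wrist camera is over the key.

```bash
python3 -m jog '[4.3,-2.85,0,0, 4.3,-2.85,0,0, 4.3,-2.85,0,0, 4.3,-2.85,0,0, 4.3,-2.85,0,0, 4.3,-2.85,0,0, 4.3,-2.85,0,0]' -1
cat > look.py <<'E'
from h import *
import sys
nm=sys.argv[1]
st=status.state(); c=cam('wrist',st); im=imaging.get_image('wrist'); cv2.imwrite(f'pics/{nm}.png',im)
rv=R.from_quat(st['eef_rot']).as_matrix(); print(st['time_s'],st['tcp_pos'].round(4),'yaw',np.degrees(np.arctan2(rv[1,0],rv[0,0])).round(2),'F',np.round(st['ft_force'],1),'w',round(st['gripper_width'],3),'tilt',rv[:,2].round(3))
for t,z in [('key_grip',.07),('slot',.06),('stamp_knob',.07)]:
    for d in imaging.search_frame('wrist',t): print(t,np.round(d['position'],1),round(d['p'],2),onz(c,d['position'],z).round(4))
E
python3 look.py w1
```

```text
time_s: 1.62
tcp_pos: [0.4934, -0.3522, 0.2263]
eef_rot: [0.979, 0.206, 0.0, 0.002]
ft_force: [0.9, -0.6, 0.2]
gripper_width: 1.003
1.625 [ 0.4934 -0.3522  0.2263] yaw 23.72 F [ 0.9 -0.6  0.2] w 1.003 tilt [ 0.001 -0.004 -1.   ]
key_grip [400.2 217.5] 0.96 [ 0.5287 -0.4174  0.07  ]
key_grip [325.2 143.2] 0.94 [ 0.56   -0.3314  0.07  ]
key_grip [355.5  15.9] 0.93 [ 0.6582 -0.3134  0.07  ]
key_grip [287.8 240. ] 0.71 [ 0.4701 -0.335   0.07  ]
key_grip [211.8 148.2] 0.61 [ 0.5185 -0.246   0.07  ]
stamp_knob [ 94.8 108.7] 0.8 [ 0.5105 -0.1438  0.07  ]
```

View pics/w1.png

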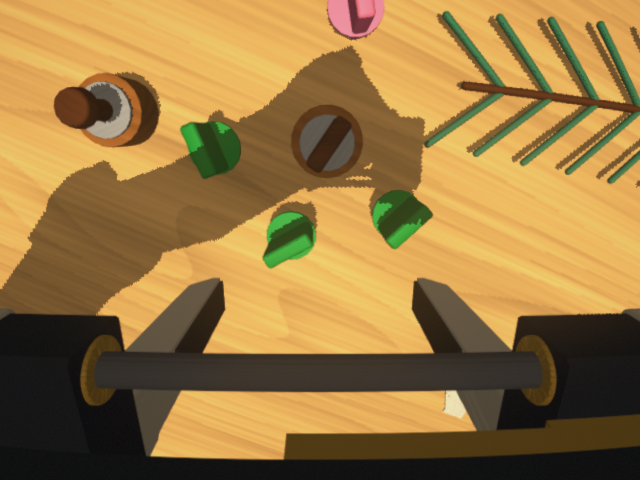

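The key is at (327,142), its wing running from (312,165) to (350,120). The look-alikes are the green ones at (212,148), (290,240) and (402,217), and the pink one at the top. Next is the wing's angle and centre.

```bash
cat > wing.py <<'E'
from h import *
import sys
# usage: seg dark wing inside box; args file, u,v,r, thr
def wing(c,im,u,v,r,thr,z):
    g=cv2.cvtColor(im,cv2.COLOR_BGR2GRAY); hsv=cv2.cvtColor(im,40)
    yy,xx=np.mgrid[:480,:640]
    m=((g<thr)&(hsv[...,1]>70)&((xx-u)**2+(yy-v)**2<r*r)).astype(np.uint8)
    k,l,s,ce=cv2.connectedComponentsWithStats(m); i=1+np.argmax(s[1:,4])
    ct=cv2.findContours((l==i).astype(np.uint8),0,2)[0][0]
    P=np.array([onz(c,p[0],z)[:2] for p in ct],np.float32)
    rc=cv2.minAreaRect(P*1000); (w,h),a=rc[1],rc[2]
    return s[i],ce[i].round(1),np.round(rc[0],1),np.round(rc[1],1),(a if w>h else a+90)
E
python3 - <<'E'
from wing import *
st=status.state();c=cam('wrist',st);im=cv2.imread('pics/w1.png')
for t in (50,60,70): print(wing(c,im,328,142,27,t,.09))
g=cv2.cvtColor(im,6); print(g[142,300:356:3]); print(im[142,300:356:4].tolist())
E
```

```text
(array([308, 117,  43,  52, 956], dtype=int32), array([328.8, 142.6]), array([ 561.2, -333.5]), array([14., 41.]), 169.10784912109375)
(array([308, 117,  43,  52, 994], dtype=int32), array([328.9, 142.6]), array([ 561.2, -333.6]), array([14.6, 41. ]), 169.5506820678711)
(array([ 308,  117,   46,   52, 1019], dtype=int32), array([328.9, 142.5]), array([ 561.1, -333.7]), array([18.2, 41.2]), 163.19086456298828)
[83 89 88 89 89 88 57 38 39 39 39 38 39 37 82 86 85 88 69]
[[72, 82, 90], [78, 87, 94], [78, 88, 94], [78, 88, 95], [77, 87, 93], [17, 31, 51], [19, 35, 56], [16, 34, 56], [18, 35, 56], [19, 34, 56], [31, 41, 56], [77, 87, 93], [74, 84, 91], [76, 86, 93]]
```

```bash
python3 -m jog '[3.5,0.4,1,0, 3.5,0.4,1,0, 0,0,2,9, 0,0,2,9, 0,0,2,9, 0,0,1,8.5, 0,0,0,0]' 0 20 
python3 - <<'E'
from wing import *
st=status.state();c=cam('wrist',st);im=imaging.get_image('wrist');cv2.imwrite('pics/w2.png',im)
rv=R.from_quat(st['eef_rot']).as_matrix();print(st['time_s'],st['tcp_pos'].round(4),np.degrees(np.arctan2(rv[1,0],rv[0,0])),st['gripper_width'],proj(c,[.5605,-.332,.095]))
for d in imaging.search_frame('wrist','key_grip'): print(d, onz(c,d['position'],.07))
E
```

```text
time_s: 2.7
tcp_pos: [0.5549, -0.3472, 0.1342]
eef_rot: [0.993, -0.119, -0.0, 0.006]
ft_force: [0.0, -0.6, 1.5]
gripper_width: 0.499
2.7 [ 0.5549 -0.3472  0.1342] -13.723862217533505 0.4988910944260347 [[288.36053869 271.13109518]]
{'position': [294.1, 251.4], 'p': 0.84} [ 0.56368224 -0.33489448  0.07      ]
{'position': [191.9, 308.6], 'p': 0.84} [ 0.5411738  -0.25814772  0.07      ]
{'position': [213.5, 81.0], 'p': 0.81} [ 0.67291959 -0.31606862  0.07      ]
{'position': [435.5, 261.1], 'p': 0.67} [ 0.53532122 -0.42178189  0.07      ]
{'position': [330.6, 343.0], 'p': 0.58} [ 0.49360817 -0.34232585  0.07      ]
```

View pics/w2.png

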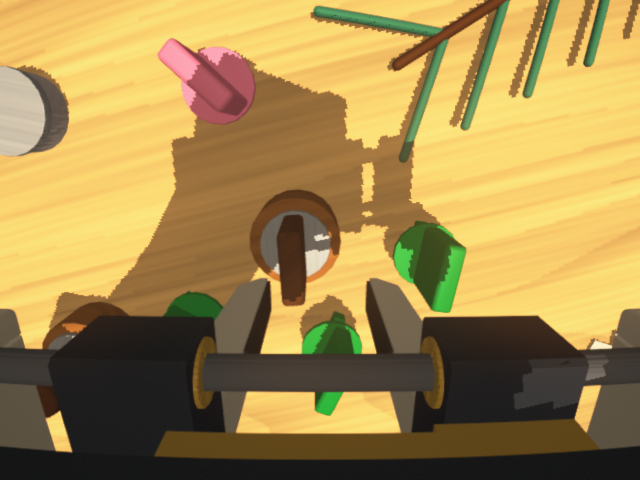

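The wing now lies nearly along image vertical, from (291,217) to (293,304), roughly aligned with the tool. Next I'll fit the wing box model to the silhouette for accuracy.

```bash
cat > fit.py <<'E'
from h import *
from scipy.optimize import minimize
B=np.array([[x,y,z] for x in(-.023,.023) for y in(-.007,.007) for z in(-.025,.025)])
def fit(c,im,x0,zc,off=0):
    g=cv2.cvtColor(im,6).astype(int); m=((g<60)&((im[...,2].astype(int)-im[...,0])>15)).astype(np.uint8)
    u,v=proj(c,[*x0[:2],zc])[0]; yy,xx=np.mgrid[:480,:640]
    S=4
    def hull(p):
        Rz=R.from_euler('z',p[2],degrees=True).as_matrix()
        return cv2.convexHull(proj(c,B@Rz.T+[p[0],p[1],zc]).astype(np.float32))
    # keep component best overlapping the start hull
    M0=np.zeros((480,640),np.uint8); cv2.fillConvexPoly(M0,hull(x0).astype(int),1)
    k,l,s,ce=cv2.connectedComponentsWithStats(cv2.morphologyEx(m,2,np.ones((3,3))))
    i=1+np.argmax([((l==j)&(M0>0)).sum() for j in range(1,k)]); ww=(l==i)
    roi=np.float32(cv2.dilate(M0,np.ones((25,25))))
    def cost(q):
        p=[x0[0]+q[0]/1000,x0[1]+q[1]/1000,x0[2]+q[2]]
        M=np.zeros((480,640),np.uint8); cv2.fillConvexPoly(M,np.int32(np.round(hull(p)*16)),255,cv2.LINE_AA,4)
        return (np.abs(M/255.-ww)*roi).sum()
    best=min((minimize(cost,[a,b,d],method='Nelder-Mead',options=dict(initial_simplex=np.array([a,b,d])+np.array([[0,0,0],[3,0,0],[0,3,0],[0,0,6]]))) for a in(-4,4) for b in(-4,4) for d in(-6,6)),key=lambda r:r.fun)
    q=best.x; p=[x0[0]+q[0]/1000,x0[1]+q[1]/1000,x0[2]+q[2]]
    return np.round(p,4),best.fun,ww.sum(),hull(p)
E
python3 - <<'E'
from fit import *
st=status.state();c=cam('wrist',st);im=cv2.imread('pics/w2.png')
r=fit(c,im,[.562,-.333,-11],.07);print(r[:3])
cv2.polylines(im,[np.int32(r[3])],True,(255,255,0),1);cv2.imwrite('pics/f2.png',cv2.resize(im[170:340,200:400],None,fx=3,fy=3))
st1=dict(tcp_pos=np.array([0.4934,-0.3522,0.2263]),eef_rot=np.array([.979,.206,0,.002]))
r=fit(cam('wrist',st1),cv2.imread('pics/w1.png'),[.562,-.333,-11],.07);print(r[:3])
E
```

```text
(array([  0.5603,  -0.3328, -15.4678]), np.float64(567.9176470588235), np.int64(1984))
(array([  0.5606,  -0.3319, -10.2468]), np.float64(140.29411764705884), np.int64(1139))
```

View pics/f2.png

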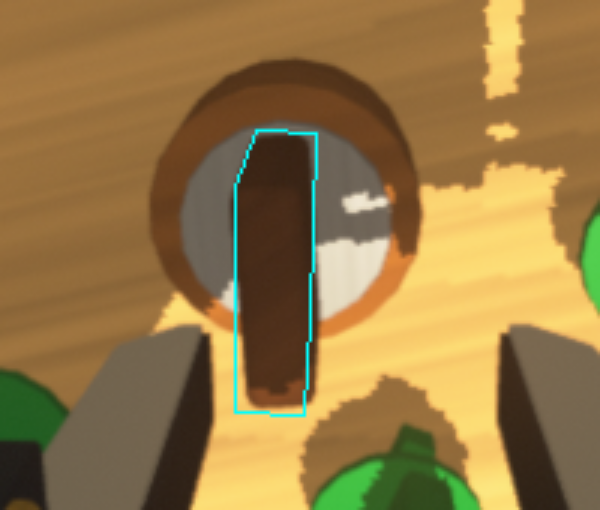

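The wing yaw is about -10.5° to -11° (the lit end was missed by the mask), with its centre at (0.5605, -0.332). Align, then descend.

```bash
python3 -m jog '[0.2,-1.6,1,-2.9, 0,0,0,0]'; python3 - <<'E'
from fit import *
st=status.state();c=cam('wrist',st);im=imaging.get_image('wrist');cv2.imwrite('pics/w3.png',im)
rv=R.from_quat(st['eef_rot']).as_matrix();print(st['time_s'],st['tcp_pos'].round(4),np.degrees(np.arctan2(rv[1,0],rv[0,0])),rv[:,2])
d=np.array([.5605,-.332,.066])-st['tcp_pos'];print('tool cm',(rv.T@d*100).round(2))
print(fit(c,im,[.5605,-.332,-11],.07)[:3])
E
```

```text
time_s: 3.05
tcp_pos: [0.5618, -0.3317, 0.1254]
eef_rot: [0.996, -0.09, 0.001, 0.006]
ft_force: [0.1, -0.2, 0.0]
gripper_width: 0.497
3.05 [ 0.5618 -0.3317  0.1254] -10.272126284086868 [ 0.00186275 -0.01147505 -0.99993242]
tool cm [-0.15 -0.01  5.94]
(array([  0.5764,  -0.3365, -11.9564]), np.float64(861.9568627450981), np.int64(1532))
```

```bash
python3 -m jog '[-0.1,0,2,0.5, 0,0,2,0, 0,0,1.9,0, 0,0,0,0]'; python3 look.py w4 | head -3
```

```text
time_s: 3.6
tcp_pos: [0.5617, -0.3345, 0.0668]
eef_rot: [0.996, -0.094, 0.003, 0.007]
ft_force: [-0.0, -0.1, -0.7]
gripper_width: 0.503
3.6 [ 0.5617 -0.3345  0.0668] yaw -10.8 F [-0.  -0.1 -0.7] w 0.503 tilt [ 0.005 -0.014 -1.   ]
key_grip [484.  297.6] 0.75 [ 0.5511 -0.4123  0.07  ]
key_grip [216.6  60.6] 0.72 [ 0.6731 -0.3157  0.07  ]
```

View pics/w4.png

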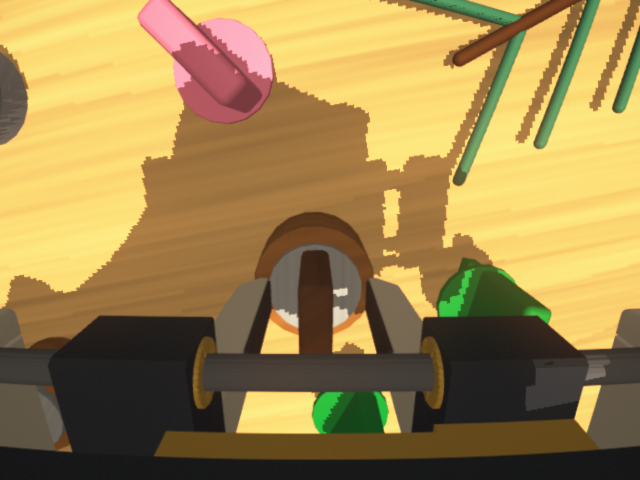

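The wing at (316,300) sits centred and square between the fingers. Close and lift.

```bash
python3 -m jog '[0,0,0,0, 0,0,0,0, 0,0,0,0]' 1 35; python3 -m jog '[0,0,-2,0, 0,0,-2.5,0, 0,0,-3,0, 0,0,-3,0]'
```

```text
time_s: 4.18
tcp_pos: [0.5635, -0.3354, 0.0703]
eef_rot: [0.996, -0.094, 0.006, 0.008]
ft_force: [-0.1, 0.3, 0.2]
gripper_width: 0.227
time_s: 4.68
tcp_pos: [0.5611, -0.3329, 0.1795]
eef_rot: [0.996, -0.094, 0.004, 0.007]
ft_force: [0.1, -0.2, -1.8]
gripper_width: 0.149
```

```bash
python3 -m jog '[-0.9,-5.4,-0.3,0.4, -0.9,-5.4,-0.3,0.4, -0.9,-5.4,-0.3,0.4, -0.9,-5.4,-0.3,0.4, -0.9,-5.4,-0.3,0.4, -0.9,-5.4,0,0.4, -0.9,-5.4,0,0.4, -0.9,-5.4,0,0.4]'; python3 -m jog '[0,0,0,0]'
cat > ps.py <<'E'
from h import *
import sys
st=status.state(); rv=R.from_quat(st['eef_rot']).as_matrix()
print(round(st['time_s'],2),st['tcp_pos'].round(4),'yaw',np.degrees(np.arctan2(rv[1,0],rv[0,0])).round(2),'z',rv[:,2].round(3),'F',np.round(st['ft_force'],1),'w',round(st['gripper_width'],3))
if len(sys.argv)>3:
    print('tool cm',(rv.T@(np.array(sys.argv[1:4],float)-st['tcp_pos'])*100).round(2))
E
python3 ps.py .5727 .157 .17
```

```text
time_s: 5.68
tcp_pos: [0.5861, 0.1106, 0.2013]
eef_rot: [0.992, -0.128, 0.012, 0.008]
ft_force: [0.3, 0.3, -1.5]
gripper_width: 0.147
time_s: 5.8
tcp_pos: [0.586, 0.1165, 0.2021]
eef_rot: [0.992, -0.125, 0.012, 0.006]
ft_force: [0.9, -0.8, -1.1]
gripper_width: 0.146
5.8 [0.586  0.1165 0.2021] yaw -14.31 z [ 0.022 -0.016 -1.   ] F [ 0.9 -0.8 -1.1] w 0.146
tool cm [-2.37 -3.63  3.12]
```

```bash
python3 -m jog '[-1.2,-1.8,1,0, -1.2,-1.8,1.5,0, 0,0,0,0]'; python3 ps.py .5727 .157 .17
python3 - <<'E'
from h import *
for n in('scene','side','wrist'): cv2.imwrite(f'pics/{n}5.png',imaging.get_image(n))
a=cv2.imread('pics/scene5.png')[230:430,320:520];b=cv2.imread('pics/side5.png')[240:440,190:390]
cv2.imwrite('pics/c5.png',np.hstack([cv2.resize(x,(400,400),interpolation=2) for x in(a,b)]))
E
```

```text
time_s: 6.18
tcp_pos: [0.5718, 0.1566, 0.1777]
eef_rot: [0.992, -0.125, 0.013, 0.006]
ft_force: [0.3, -0.5, -1.7]
gripper_width: 0.152
6.17 [0.5718 0.1566 0.1777] yaw -14.36 z [ 0.024 -0.016 -1.   ] F [ 0.3 -0.5 -1.7] w 0.152
tool cm [ 0.05 -0.06  0.77]
```

View pics/c5.png

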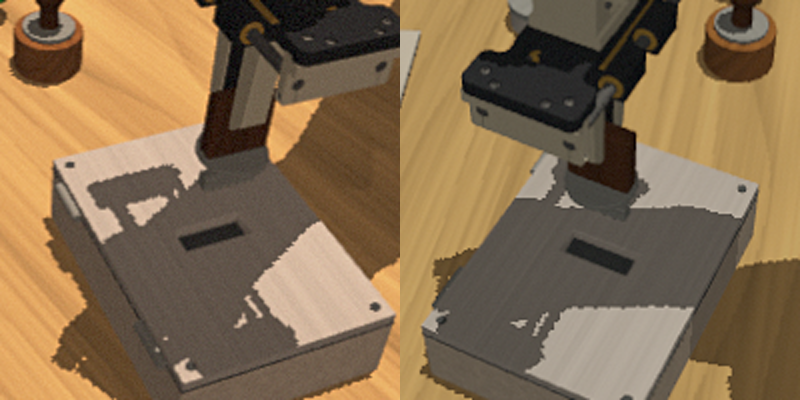

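View pics/wrist5.png

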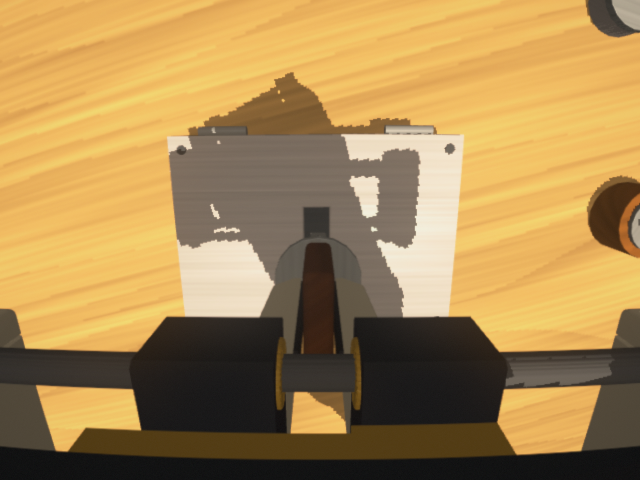

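The wing and slot are parallel in the wrist view (slot centred at column 316, wing at 318, lid edges upright). Next I'll check the collar offset in hand by projecting a model.

```bash
python3 - <<'E'
from h import *
st=status.state(); rv=R.from_quat(st['eef_rot']).as_matrix(); t=st['tcp_pos']
a=np.linspace(0,2*np.pi,73)
for dz in (.022,.025):
  for dx in (-.004,0):
    P=np.c_[dx+.025*np.cos(a),.025*np.sin(a),0*a+dz]; Q=proj(cam('wrist',st),P@rv.T+t)
    print('wrist dx',dx,dz,'left,right,top',Q[:,0].min(),Q[:,0].max(),Q[:,1].min())
    for n in('scene','side'):
        P[:,2]=dz+.005 if 1 else dz; Q=proj(cam(n),P@rv.T+t); print('  ',n,'underside L,R,bottom',Q[:,0].min().round(1),Q[:,0].max().round(1),Q[:,1].max().round(1))
# observed slot in the three views
for n,z in (('wrist',.06),('scene',.06),('side',.06)):
    im=cv2.imread(f'pics/{n}5.png'); g=cv2.cvtColor(im,6); c=cam(n,st); u,v=proj(c,[.5727,.157,.06])[0]
    u,v=(int(round(u)),int(round(v))); print(n,'slot predicted',u,v)
    if n=='wrist': print('corner',[onz(c,p,.06)[:2].round(4) for p in((303,207),(330,207))]); continue
    r=g[v-25:v+25,u-30:u+30]; m=(r<55).astype(np.uint8); k,l,s,ce=cv2.connectedComponentsWithStats(m); i=1+np.argmax(s[1:,4])
    ct=cv2.findContours((l==i).astype(np.uint8),0,2)[0][0]; P=np.array([onz(c,(p[0]+u-30,p[1]+v-25),.06)[:2] for p in ct[:,0]],np.float32); print(cv2.minAreaRect(P*1000))
E
```

```text
wrist dx -0.004 0.022 left,right,top 270.25419820739387 364.07197001436623 248.09259383953446
   scene underside L,R,bottom 416.0 453.3 309.4
   side underside L,R,bottom 271.8 309.8 335.5
wrist dx 0 0.022 left,right,top 269.96960585702226 364.34860920096685 240.60865012218252
   scene underside L,R,bottom 413.3 450.7 310.0
   side underside L,R,bottom 269.2 307.0 334.4
wrist dx -0.004 0.025 left,right,top 270.94357111902855 363.4145695030056 246.36253894848704
   scene underside L,R,bottom 415.7 452.9 311.1
   side underside L,R,bottom 271.9 309.7 337.0
wrist dx 0 0.025 left,right,top 270.6678776755257 363.68263382440216 238.98153950798314
   scene underside L,R,bottom 413.0 450.3 311.7
   side underside L,R,bottom 269.2 307.0 335.9
wrist slot predicted 313 243
corner [array([0.602 , 0.1574]), array([0.5968, 0.1374])]
scene slot predicted 426 346
((575.1356811523438, 158.49685668945312), (13.20352840423584, 47.24754333496094), 75.88557434082031)
side slot predicted 290 365
((572.197509765625, 161.2388458251953), (14.208488464355469, 48.13009262084961), 75.84842681884766)
```

Everything agrees to within about 3 mm. Next I'll descend until the blade is just above the lid and compare blade and slot directly.

```bash
python3 -m jog '[0,-0.1,2.5,0, 0,0,2.3,0, 0,0,0,0]'; python3 ps.py .5727 .157 .09
python3 - <<'E'
from h import *
L=[]
for n in('scene','side'):
    im=imaging.get_image(n); cv2.imwrite(f'pics/{n}6.png',im); u,v=map(int,proj(cam(n),[.5727,.157,.07])[0]); L.append(cv2.resize(im[v-50:v+30,u-40:u+40],(400,400),interpolation=2)); print(n,'origin',u-40,v-50,'x5; slot centre at',(proj(cam(n),[.5727,.157,.06])[0]-[u-40,v-50])*5)
cv2.imwrite('pics/c6.png',np.clip(np.hstack(L)*1.6,0,255).astype(np.uint8))
E
```

```text
time_s: 6.7
tcp_pos: [0.5774, 0.151, 0.1319]
eef_rot: [0.991, -0.129, 0.016, 0.006]
ft_force: [-0.5, 0.5, -2.2]
gripper_width: 0.151
6.7 [0.5774 0.151  0.1319] yaw -14.83 z [ 0.03  -0.017 -0.999] F [-0.5  0.5 -2.2] w 0.151
tool cm [-0.75 -0.5   4.17]
scene origin 386 291 x5; slot centre at [200.14422103 276.48871583]
side origin 249 310 x5; slot centre at [203.60748649 276.41104419]
```

View pics/c6.png

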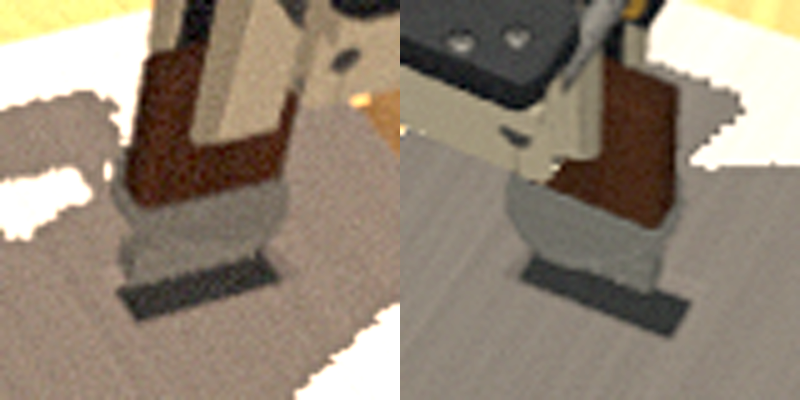

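```bash
python3 - <<'E'
from h import *
C={n:cam(n) for n in('scene','side')}; st=status.state(); rv=R.from_quat(st['eef_rot']).as_matrix(); t=st['tcp_pos']
S=lambda x,y:ray(C['scene'],(386+x/5-.4,291+y/5-.4)); D=lambda x,y:ray(C['side'],(249+(x-400)/5-.4,310+y/5-.4))
E=[tri([S(128,282),D(526,257)]),tri([S(268,250),D(655,290)])]
for e in E: print('end',e.round(4),'tool',(rv.T@(e-t)*1000).round(1))
m=(E[0]+E[1])/2; print('mid',(rv.T@(m-t)*1000).round(1), 'expected ~(0,-5,54)')
# slot corners by same cameras
for nm,s,d in [('c1',(120,292),(525,270)),('c2',(137,320),(520,280)),('c3',(282,278),(668,337)),('c4',(262,258),(690,303))]:
    print(nm, onz(C['scene'],(386+s[0]/5-.4,291+s[1]/5-.4),.06).round(4), onz(C['side'],(249+(d[0]-400)/5-.4,310+d[1]/5-.4),.06).round(4))
for k in (0,.003):
  P=np.array([[x,y,.056-k] for x in(-.02,.02) for y in(-.005,.005)]); 
  for n,o in (('scene',(386,291)),('side',(249,310))): print(k,n,(((proj(C[n],P@rv.T+t)-o)*5)+[0 if n=='scene' else 400,0]).round(0).tolist())
E
```

```text
end [0.5961 0.1527 0.0639] tool [14.4 -6.3 70. ]
end [0.5565 0.1655 0.0695] tool [-26.9  -8.4  62.9]
mid [-6.2 -7.4 66.5] expected ~(0,-5,54)
c1 [0.5959 0.1477 0.06  ] [0.5959 0.1587 0.06  ]
c2 [0.5991 0.1586 0.06  ] [0.5965 0.1625 0.06  ]
c3 [0.5534 0.1699 0.06  ] [0.5511 0.1738 0.06  ]
c4 [0.5526 0.1608 0.06  ] [0.5474 0.1608 0.06  ]
0 scene [[243.0, 228.0], [226.0, 204.0], [118.0, 258.0], [102.0, 233.0]]
0 side [[637.0, 255.0], [653.0, 230.0], [512.0, 202.0], [529.0, 178.0]]
0.003 scene [[245.0, 220.0], [228.0, 197.0], [120.0, 250.0], [104.0, 226.0]]
0.003 side [[638.0, 249.0], [654.0, 223.0], [512.0, 196.0], [529.0, 172.0]]
```

The key hangs about 10 mm lower in the hand and about 5 mm off in tool -x. For the blade to be centred on the slot, the TCP should be at about (0.575, 0.154), so I'll correct to that before inserting.

```bash
python3 -m jog '[-0.3,-0.25,0,-0.6, 0,0,0,0]'; python3 ps.py .575 .154 .12
python3 - <<'E'
from h import *
L=[]
for n in('scene','side'):
    im=imaging.get_image(n); cv2.imwrite(f'pics/{n}7.png',im)
    for n2,o in (('scene',(386,291)),('side',(249,310))):
        if n2==n: L.append(cv2.resize(im[o[1]:o[1]+80,o[0]:o[0]+80],(400,400),interpolation=2))
cv2.imwrite('pics/c7.png',np.clip(np.hstack(L)*2.,0,255).astype(np.uint8))
E
```

```text
time_s: 7.05
tcp_pos: [0.5768, 0.1547, 0.1351]
eef_rot: [0.992, -0.124, 0.018, 0.005]
ft_force: [-0.0, -0.2, -1.3]
gripper_width: 0.151
7.05 [0.5768 0.1547 0.1351] yaw -14.22 z [ 0.035 -0.015 -0.999] F [-0.  -0.2 -1.3] w 0.151
tool cm [-0.21  0.1   1.5 ]
```

View pics/c7.png

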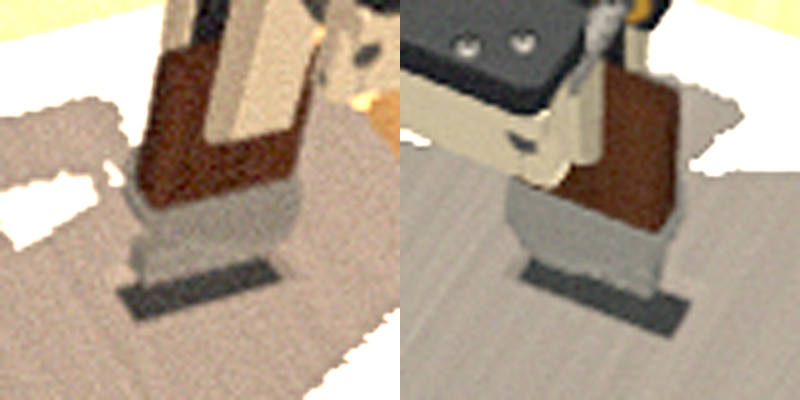

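```bash
cat > solve.py <<'E'
from h import *
from scipy.optimize import least_squares
C={n:cam(n) for n in('scene','side')}; O={'scene':(386,291),'side':(249-80,310)}
px=lambda n,p:np.array([p[0]/5-.4+O[n][0],p[1]/5-.4+O[n][1]])
st=status.state(); rv=R.from_quat(st['eef_rot']).as_matrix(); t=st['tcp_pos']
# slot per camera: x,y,yaw ; corners in slot frame
slot={'scene':{(1,-1):(118,292),(1,1):(137,320),(-1,1):(283,278),(-1,-1):(265,258)},'side':{(1,1):(520,280),(-1,1):(670,337),(-1,-1):(691,302)}}
for n in slot:
    def f(p):
        c,s=np.cos(p[2]),np.sin(p[2]); return np.concatenate([proj(C[n],[p[0]+c*a*.026-s*b*.01,p[1]+s*a*.026+c*b*.01,.06])[0]-px(n,q) for (a,b),q in slot[n].items()])
    r=least_squares(f,[.573,.157,-.25],x_scale=[.01,.01,.1]); print(n,r.x[:2].round(4),np.degrees(r.x[2]).round(1),'res px',np.sqrt(np.mean(r.fun**2)).round(2))
# blade in tool coords: bottom centre (x,y,b)
obs=[('scene',(.02,-.005),(142,285)),('side',(-.02,-.005),(658,293))]
def f(p): return np.concatenate([proj(C[n],rv@np.array([p[0]+o[0],p[1]+o[1],p[2]])+t)[0]-px(n,q) for n,o,q in obs])
r=least_squares(f,[0,0,.06],x_scale=[.01]*3); print('blade tool',(r.x*1000).round(1),'world',(rv@r.x+t).round(4),'res',r.fun.round(1))
E
python3 solve.py
```

```text
scene [0.5749 0.1591] -14.7 res px 2.28
side [0.5721 0.1597] -16.5 res px 1.61
blade tool [-5.3  0.3 67.6] world [0.5741 0.1544 0.0673] res [-0.  -0.1 -0.   0.1]
```

```bash
python3 -m jog '[-0.25,-0.3,0.8,0, -0.05,-0.05,0.8,0]'; python3 ps.py .5754 .1577 .102
```

```text
time_s: 7.4
tcp_pos: [0.5756, 0.1589, 0.1187]
eef_rot: [0.992, -0.124, 0.019, 0.005]
ft_force: [-0.1, 0.0, -0.9]
gripper_width: 0.149
7.4 [0.5756 0.1589 0.1187] yaw -14.23 z [ 0.036 -0.014 -0.999] F [-0.1  0.  -0.9] w 0.149
tool cm [-0.06  0.12  1.67]
```

The blade's estimated bottom is now about 9 mm below the lid's top with no contact force, so it is in the slot. Continuing down.

```bash
python3 -m jog '[-0.1,0.1,0.7,0, -0.1,0,0.5,0]'; python3 ps.py .5754 .1577 .102;  python3 -m jog '[0,0,0.4,0]';python3 ps.py .5754 .1577 .102
```

```text
time_s: 7.65
tcp_pos: [0.5734, 0.1582, 0.105]
eef_rot: [0.992, -0.124, 0.018, 0.005]
ft_force: [0.0, -0.5, -2.1]
gripper_width: 0.148
7.65 [0.5734 0.1582 0.105 ] yaw -14.22 z [ 0.035 -0.015 -0.999] F [ 0.  -0.5 -2.1] w 0.148
tool cm [0.2  0.   0.31]
time_s: 7.78
tcp_pos: [0.5747, 0.1578, 0.1017]
eef_rot: [0.992, -0.124, 0.019, 0.005]
ft_force: [-8.2, -2.1, 46.9]
gripper_width: 0.149
7.78 [0.5747 0.1578 0.1017] yaw -14.25 z [ 0.037 -0.015 -0.999] F [-8.2 -2.1 46.9] w 0.149
tool cm [ 0.07 -0.01 -0.03]
```

Contact at TCP z 0.1017, matching the expected home height of about 0.1016. I'll ease off the load, check joint 7, and then turn with compensation for the 5 mm in-hand offset.

```bash
python3 -m jog '[0,0,-0.05,0]'; python3 ps.py .5754 .1577 .102; python3 -c "
from h import *;print(status.state()['joint_pos'].round(2))"
```

```text
time_s: 7.9
tcp_pos: [0.575, 0.1576, 0.1024]
eef_rot: [0.992, -0.124, 0.02, 0.005]
ft_force: [0.5, 0.1, -1.6]
gripper_width: 0.147
7.9 [0.575  0.1576 0.1024] yaw -14.27 z [ 0.038 -0.015 -0.999] F [ 0.5  0.1 -1.6] w 0.147
tool cm [ 0.04 -0.02  0.04]
[-0.5   0.61  0.18  2.03 -0.16  0.48 -2.03]
```

Joint 7 is at -2.03, so I'll turn the negative way about tool z, toward mid-range.

```bash
cat >> ps.py <<'E'
print('key collar', (rv@np.array([-.0053,.0003,.042])+st['tcp_pos']).round(4),'j7',st['joint_pos'][6].round(2))
E
python3 ps.py; python3 -m jog '[0,-0.08,0,-9, 0,-0.08,0,-9, 0,-0.08,0,-9]'; python3 ps.py
```

```text
7.9 [0.575  0.1576 0.1024] yaw -14.27 z [ 0.038 -0.015 -0.999] F [ 0.5  0.1 -1.6] w 0.147
key collar [0.5714 0.158  0.0602] j7 -2.03
time_s: 8.28
tcp_pos: [0.5761, 0.1602, 0.1023]
eef_rot: [0.993, 0.117, 0.019, 0.01]
ft_force: [0.5, 0.7, -0.6]
gripper_width: 0.149
8.28 [0.5761 0.1602 0.1023] yaw 13.5 z [ 0.04  -0.015 -0.999] F [ 0.5  0.7 -0.6] w 0.149
key collar [0.5727 0.158  0.0601] j7 -1.72
```

Turning cleanly with no load. Target yaw is about 76° (slot at -14.1°).

```bash
python3 -m jog '[0,-0.08,0,-9, -0.03,-0.08,0,-9, -0.03,-0.08,0,-9]'; python3 ps.py;  python3 -m jog '[0,-0.08,0,-9, 0,-0.08,0,-9, 0,-0.08,0,-9]'; python3 ps.py
```

```text
time_s: 8.65
tcp_pos: [0.5767, 0.1626, 0.1027]
eef_rot: [0.935, 0.353, 0.018, 0.014]
ft_force: [0.8, -0.6, -0.1]
gripper_width: 0.141
8.65 [0.5767 0.1626 0.1027] yaw 41.38 z [ 0.044 -0.013 -0.999] F [ 0.8 -0.6 -0.1] w 0.141
key collar [0.5748 0.1583 0.0606] j7 -1.39
time_s: 9.02
tcp_pos: [0.5767, 0.1647, 0.103]
eef_rot: [0.823, 0.568, 0.016, 0.018]
ft_force: [0.8, -0.4, -1.1]
gripper_width: 0.146
9.03 [0.5767 0.1647 0.103 ] yaw 69.23 z [ 0.047 -0.011 -0.999] F [ 0.8 -0.4 -1.1] w 0.146
key collar [0.577  0.1592 0.061 ] j7 -1.06
```

```bash
python3 -m jog '[-0.1,-0.3,0,-6.6, 0,0,0,0]'; python3 ps.py
python3 - <<'E'
from h import *
L=[]
for n in('scene','side'):
    im=imaging.get_image(n); cv2.imwrite(f'pics/{n}8.png',im); u,v=map(int,proj(cam(n),[.5727,.157,.08])[0]); L.append(cv2.resize(im[v-60:v+60,u-60:u+60],(400,400),interpolation=2))
cv2.imwrite('pics/c8.png',np.clip(np.hstack(L)*1.5,0,255).astype(np.uint8))
E
```

```text
time_s: 9.28
tcp_pos: [0.5742, 0.1649, 0.103]
eef_rot: [0.788, 0.615, 0.016, 0.019]
ft_force: [-1.3, 0.3, 0.1]
gripper_width: 0.145
9.28 [0.5742 0.1649 0.103 ] yaw 76.0 z [ 0.048 -0.01  -0.999] F [-1.3  0.3  0.1] w 0.145
key collar [0.5753 0.1592 0.061 ] j7 -0.98
```

View pics/c8.png

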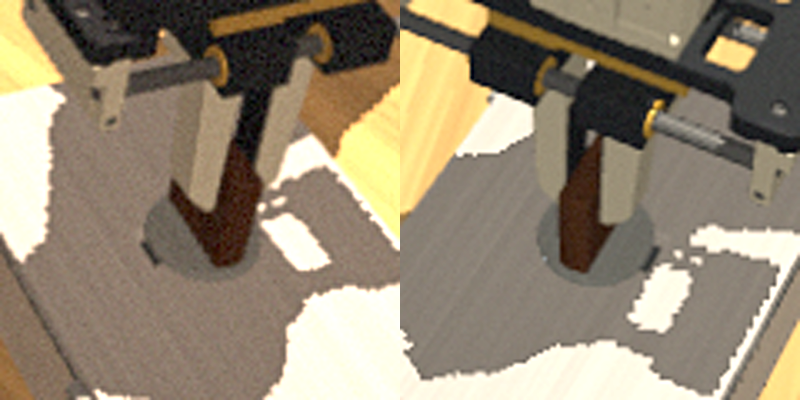

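The collar sits flat on the lid with the wing across the slot, and the slot's ends peek out at either side of the collar: (150,250) in scene and (650,258) in side. I'll press lightly, release and retreat.

```bash
python3 -m jog '[0,0,0.1,0]'; python3 ps.py; python3 -m jog '[0,0,0,0, 0,0,0,0, 0,0,0,0]' 0; python3 -m jog '[0,0,-2,0, 0,0,-3,0, 0,0,-4,0, 0,0,-4,0]'; python3 ps.py
python3 - <<'E'
from h import *
st=status.state();im=imaging.get_image('wrist');cv2.imwrite('pics/w9.png',im)
L=[]
for n in('scene','side'):
    im=imaging.get_image(n); cv2.imwrite(f'pics/{n}9.png',im); u,v=map(int,proj(cam(n),[.5727,.157,.08])[0]); L.append(cv2.resize(im[v-60:v+60,u-60:u+60],(400,400),interpolation=2))
cv2.imwrite('pics/c9.png',np.clip(np.hstack(L)*1.5,0,255).astype(np.uint8))
for n in('scene','side'):
    for t,z in [('key_grip',.07),('stamp_knob',.07),('tin_mid',.015)]:
        imaging.search_frame(n,t)
        print(n,t,[(np.round(d['position']).tolist(),round(d['p'],2)) for d in imaging.search_frame(n,t)])
c=cam('wrist',st)
im=cv2.imread('pics/w9.png'); g=cv2.cvtColor(im,6).astype(int)
print('key proj',proj(c,[.573,.158,.115]),proj(c,[.573,.158,.065]))
from fit import fit
for x0 in ([.573,.158,76],[.576,.16,76]): print(fit(c,im,x0,.09)[:3])
E
```

```text
time_s: 9.5
tcp_pos: [0.5745, 0.1647, 0.1027]
eef_rot: [0.789, 0.614, 0.016, 0.019]
ft_force: [-3.6, -2.1, 16.8]
gripper_width: 0.148
9.5 [0.5745 0.1647 0.1027] yaw 75.76 z [ 0.049 -0.011 -0.999] F [-3.6 -2.1 16.8] w 0.148
key collar [0.5755 0.1591 0.0607] j7 -0.98
time_s: 9.88
tcp_pos: [0.5748, 0.1648, 0.1027]
eef_rot: [0.79, 0.612, 0.016, 0.02]
ft_force: [-0.5, 0.1, 0.2]
gripper_width: 0.421
time_s: 10.38
tcp_pos: [0.5666, 0.1658, 0.232]
eef_rot: [0.79, 0.612, 0.012, 0.018]
ft_force: [0.1, -0.3, 0.0]
gripper_width: 0.496
10.38 [0.5666 0.1658 0.232 ] yaw 75.52 z [ 0.042 -0.013 -0.999] F [ 0.1 -0.3  0. ] w 0.496
key collar [0.5673 0.1601 0.19  ] j7 -0.89
scene key_grip [([427.0, 340.0], 0.7), ([259.0, 182.0], 0.6), ([306.0, 191.0], 0.58), ([224.0, 232.0], 0.57)]
scene stamp_knob [([344.0, 236.0], 0.65)]
scene tin_mid [([248.0, 286.0], 0.87)]
side key_grip [([289.0, 364.0], 0.82), ([393.0, 193.0], 0.69), ([369.0, 169.0], 0.58), ([367.0, 205.0], 0.42)]
side stamp_knob [([370.0, 254.0], 0.62)]
side tin_mid [([291.0, 362.0], 0.51), ([249.0, 247.0], 0.48)]
key proj [[320.12579379 241.94308985]] [[317.36659113 226.1973055 ]]
(array([ 0.5759,  0.1579, 78.913 ]), np.float64(211.16078431372551), np.int64(1182))
(array([ 0.576 ,  0.1584, 79.1567]), np.float64(211.16862745098038), np.int64(1182))
```

The viewing budget is used up, so the last check is numeric: wing angle against the lid edges in the same wrist picture.

```bash
python3 - <<'E'
from h import *
st=status.state(); c=cam('wrist',st); im=cv2.imread('pics/w9.png'); g=cv2.cvtColor(im,6)
for s in cv2.createLineSegmentDetector().detect(g)[0][:,0]:
    p,q=s[:2],s[2:]; L=np.hypot(*(p-q))
    m=(p+q)/2; nearkey=np.hypot(*(m-[320,240]))<55
    if L<(22 if nearkey else 90) or m[1]>400: continue
    z=.09 if nearkey else .06
    if nearkey:
        for zz in (.115,): P,Q=onz(c,p,zz),onz(c,q,zz)
    else: P,Q=onz(c,p,z),onz(c,q,z)
    d=Q-P; print('KEY' if nearkey else 'edge',s.round(0),'len mm',(1000*np.linalg.norm(d)).round(0),'ang',(np.degrees(np.arctan2(d[1],d[0]))%180).round(1), P[:2].round(3))
hsv=cv2.cvtColor(im,40); b=im.astype(int)
yy,xx=np.mgrid[:480,:640]; m=(((b[...,2]-b[...,0])>.35*b[...,2])&(g<110)&(np.hypot(xx-320,yy-235)<50)).astype(np.uint8)
k,l,s,ce=cv2.connectedComponentsWithStats(m); i=1+np.argmax(s[1:,4]); print('mask',s[i],ce[i])
cts=cv2.findContours((l==i).astype(np.uint8),0,2)[0][0]
P=np.array([onz(c,p[0],.115)[:2] for p in cts],np.float32); print(cv2.minAreaRect(P*1000))
E
```

```text
edge [261. 353. 374. 353.] len mm 117.0 ang 163.9 [0.484 0.043]
edge [ 99. 315. 211. 317.] len mm 111.0 ang 164.2 [0.342 0.126]
edge [424. 317. 529. 315.] len mm 114.0 ang 164.1 [0.655 0.037]
edge [389. 391. 247. 391.] len mm 153.0 ang 163.5 [ 0.603 -0.042]
edge [505. 209. 532. 314.] len mm 122.0 ang 98.5 [0.75  0.127]
edge [593. 171. 506. 207.] len mm 92.0 ang 8.4 [0.841 0.142]
edge [228. 183. 236. 286.] len mm 98.0 ang 76.0 [0.507 0.216]
KEY [314. 264. 312. 203.] len mm 49.0 ang 77.2 [0.564 0.142]
edge [618. 314. 595. 172.] len mm 166.0 ang 98.4 [ 0.867 -0.024]
edge [377. 103. 226. 103.] len mm 128.0 ang 165.7 [0.65  0.249]
KEY [331. 204. 333. 248.] len mm 35.0 ang 78.5 [0.588 0.185]
KEY [308. 199. 331. 198.] len mm 17.0 ang 167.8 [0.573 0.193]
edge [483.  51. 498. 157.] len mm 92.0 ang 90.8 [0.748 0.27 ]
edge [  3. 148.  38. 231.] len mm 78.0 ang 89.0 [0.322 0.299]
edge [190.  38. 219. 128.] len mm 74.0 ang 91.2 [0.512 0.337]
mask [ 314  201   18   66 1107] [322.48419151 233.51490515]
((576.6387329101562, 163.95089721679688), (52.18874740600586, 13.285161018371582), 76.11848449707031)
```

```bash
python3 - <<'E'
from h import *
for n,R_ in (('scene',{'stamp':(322,210,45,65),'tin':(225,265,50,45),'pink':(205,205,35,50),'gC':(298,198,30,48)}),('side',{'stamp':(335,222,50,62),'tin':(238,224,45,40),'gB':(380,170,30,50),'gA':(357,148,25,35),'pink':(275,168,30,45)})):
    a,b=cv2.imread(f'pics/{n}0.png'),cv2.imread(f'pics/{n}9.png')
    for k,(x,y,w,h) in R_.items():
        t=a[y:y+h,x:x+w]; r=cv2.matchTemplate(b[y-12:y+h+12,x-12:x+w+12],t,5); _,v,_,p=cv2.minMaxLoc(r); print(n,k,'shift',p[0]-12,p[1]-12,round(v,3))
print(robot.finish_job())
E
```

```text
scene stamp shift 0 0 0.996
scene tin shift 0 0 0.994
scene pink shift 0 0 0.995
scene gC shift 0 0 0.995
side stamp shift 0 0 0.525
side tin shift 0 1 0.174
side gB shift 0 0 0.976
side gA shift 0 0 0.948
side pink shift 12 -4 0.204
the job is handed in; nothing more can be done
None
```

The key is in the lid, turned a quarter turn so its wing stands across the slot, and released. I handed the job in at about 11 s. No verdict came back.

- **Insertion:** I lifted the key from its stand and lowered its blade into the slot. Contact came at a tool height of 0.1017 m, where I expected 0.1016 m. The peak wrist force I read was about 48 N.
- **Turn:** I eased off about 0.7 mm and turned 90°. I then pressed lightly at 17 N, let go and backed up to a tool height of 0.23 m, touching nothing.
- **Final checks:** Before release, the collar looked flat on the lid with a slot end showing on either side. Afterwards, the lid's edge measured 76.0°. The wing measured 76.1° by its outline, 77.2–78.5° by its edge lines and 79° by a cruder model fit. It is therefore square to within about 3°.
- **Bystanders:** In the scene camera, the stamp, tin, pink look-alike and one green look-alike had not moved. The other two green ones matched as unmoved in the side camera.

**Checks that failed or disagreed:**
- The side-view match was poor for the stamp, tin and pink look-alike, probably because the arm was in that view. The networks' side-view positions for the stamp and tin also differed from the start by about 12–15 pixels.
- The networks' slot positions were about 15–22 pixels off at the start, so I measured the slot from the pictures.
- The key sat about 10 mm lower in the fingers than planned, and the tool leaned about 2–3°. I allowed for the low grip and the sideways offset, but could not correct the lean.
- My viewing limit was used up before release, so the checks after it are numerical only.

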